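# Twist-lock a row stop into a counter display rail

## Task

On the shop counter, take the row stop with the narrow cross-bar foot (not the one standing on a round disc), put its foot down through the slot of the display rail at the black tape mark, and, keeping it pressed down against the rail's spring strip, twist it a quarter turn so that the bar catches under both lips. Leave it locked there, upright, with its blade square across the rail, and do not disturb the round-footed stop or the bottle at the near end of the row.

Things in the scene. Friction and masses are not known exactly. Their poses are not given: they have to be found in the camera images.
- stop_grip (a point): Blade centre of the twist-lock stop: loose, upright, 76 mm high, 110 g. Steel cross-bar foot 20 x 56 mm, 10 high; neck 16 thick; flange 48 across, its underside 19 and top 24 mm above the foot's underside; grey blade 18 thick (x), 46 long (y), 52 high. Bar and blade run along y, z up. Point 50 mm above the underside. Half a turn is the same. Starts on the counter.
- mark (a point): Black tape mark across the rail: middle of the slot, level with the lips' top, 32 mm above the counter. y along the slot, x across, z up. Stop pressed fully down: flange on the lips, stop_grip 31 mm above this point, bar 5 mm clear below the lips, free to twist either way. Locked and let go, the spring lifts it till the bar meets the lips: stop_grip 36 mm above.
- stand_grip (a point): Bystander: free-standing stop with the same flange and blade on a round steel disc foot 68 mm across, 76 mm high, 160 g. Point at its blade's centre, 50 mm above the counter. It and the twist-lock stop may stand in either place.
- bottle_mid (a point): Bystander: middle of the loose white-capped bottle, 40 mm across, 74 high, standing on the rail's lips 110 to 170 mm to +y of the mark; two fixed ones follow. The fixed aluminium rail is 74 wide, 360 long, 32 mm high; slot 34 wide between lips 4 thick, space below 66 wide. In it, 11 mm below the lips' top, a steel spring strip that yields 9 mm down against 2 to 5 N.
There are look-alikes about, which are no part of the job. Leave any pink or yellow look-alike of the part that bears stop_grip alone.

How it is judged (in metres and radians):
On the way:
1. the stop's foot is pressed down through the slot, its bar along the slot (z of stop_grip in the frame of mark below 0.037 m and horizontal distance between stop_grip and mark below 0.05 m and angle between the y axis of stop_grip and the y axis of mark, either way round below 0.4 rad), for 0.1 s.
At the end, for the whole second after the job is handed in: The stop stands upright (within 7 degrees) and at rest in the rail with its bar under both lips: its blade square across the rail within 17 degrees, within 20 mm of the tape mark along the rail and 12 mm of the slot's middle, its blade centre 29 to 40 mm above the top of the lips (z of stop_grip in the frame of mark between 0.029 and 0.04 m and x of stop_grip in the frame of mark between -0.012 and 0.012 m and y of stop_grip in the frame of mark between -0.02 and 0.02 m and angle between the y axis of stop_grip and the x axis of mark, either way round below 0.3 rad and angle between stop_grip's own z axis and vertical below 0.12 rad and linear speed of stop below 0.02 m/s); the robot touches nothing.
It fails at once if the round-footed stop is pushed more than 30 mm or tipped over (distance of stand_grip from where it was at the start of the episode above 0.03 m or angle between stand_grip's own z axis and vertical above 0.5 rad).
It fails at once if the bottle at the near end of the row is pushed more than 25 mm or tipped over (distance of bottle_mid from where it was at the start of the episode above 0.025 m or angle between bottle_mid's own z axis and vertical above 0.5 rad).
It also fails if it takes over 45 s, if anything falls off the work surface, if the arm or the gripper's body presses on something with over 40 N, if the wrist force passes 120 N, or if a joint passes its speed limit or range.

## Robot

A 6-joint arm with a two-finger parallel gripper is mounted at the origin on the work surface. World frame = base frame: x ahead of the robot, y to its left, z up, the work surface at z = 0. Lengths are in mm, angles in rad, forces in N, time in s.
With the tool pointing down it reaches from about 275 to 1000 mm from the base axis. Payload 8.4 kg.
Tool frame: the origin (TCP) lies at the very end of the fingers, on their centre line; the grasp point (between the pads) lies 19 mm behind it; z points along the fingers, x is the direction in which the jaws open and shut, and the axes are right-handed (so a half turn about z gives the same grasp; the last joint's range is limited). The gripper opens to 85 mm and grips with 20 to 120 N. Pads are 22 mm wide; open, the fingers measure 114 mm over their backs; the gripper's body (76 mm by 85 mm) begins 54 mm behind the grasp point. The pads swing forward as they close: fully open they stand 13 mm farther back than shut.
Start: joints at [-1.297, 0.353, 1.633, -0, 1.155, -0.002], TCP at [170.196, -601.382, 194.881] pointing down, gripper open.
Joint ranges: [-2.63, 2.63], [-0.92, 2.1], [0.06, 2.66], [-1.3, 4.44], [0, 2.69], [-3.02, 3.02]. Speed limits (rad/s): [2.22, 2.22, 2.79, 3.14, 3.14, 3.14].

## Interface

Orientations are given as [roll, pitch, yaw] about the fixed x, y, z axes, in that order (R = Rz(yaw) Ry(pitch) Rx(roll)).
In Python, from rig import r gives the robot as it stands. The module is installed in compiled form; this text tells all that it offers.
- The arm moves only by the tool apply_moves, never from a script. Its argument "targets" is a list that holds one entry, the list of rows, each a list of 7 numbers: the gripper's target within -1 to 1 (fully open at 1, half-way at 0, shut at -1), then the shift along the tool's x, y, z in cm, then the turn, a rotation vector about the tool's x, y, z in degrees. A call has 1 to 8 rows; each row is the pose to reach, as a shift and turn from the pose measured when the call began, along the tool's axes at that moment; what a row does not reach only later rows make up. A row lasts 1/10 s, in which the tool goes at most 50 mm and 8.59 degrees, less where a joint would pass 70% of its speed; a pose out of reach is approached as far as the arm can. A call with a gripper value outside its range is refused whole. The fingers move at their own pace and stop on an object; "newtons" is the grip in N (left out, the last holds). Time passes only in rows, so rows that repeat a pose let the fingers close. It gives the time, the measured TCP pose, the force and the opening at its end, in the units of the state.
- r.sense(): the state, without advancing time (a new reading comes with each control period).
- r.grab_frame(name): name is "scene" or "top" or "wrist"; returns a dict with "pixels" (480x640x3 uint8, red, green, blue), "fov_y" (degrees; the focal length in pixels is half the picture's height over the tangent of half this angle, whatever the lens; pixels are square), "cx", "cy" (the principal point, pixels), "R" (3x3) and "t" (3): a world point X has camera coordinates R X + t; the wrist camera has in their place "mount" (4x4, takes a point from camera to tool coordinates, whose origin is the TCP and whose axes are the tool frame's). Camera axes: x right, y down, z forward; pixel columns grow to the right and rows downward; lengths in mm; the calibration is good to about 2 mm. A picture is of the moment at which its call begins: read the wrist's pose just before it. There is no depth.
- r.sign_off(): hands the job in, once; it reports no verdict.
The state is a dict: "clock": time; "qpos": joint angles; "qvel": joint speeds; "joint_efforts": joint torques, N m; "eef_pos": TCP position; "tcp_rot": TCP orientation; "contact_force": force on the tool from outside, world axes, zero at the start; "wrist_torque": the same for the moment, N m; "opening": opening from 0.0 (shut) to 1.0 (fully open).
Only numpy, scipy, OpenCV 4.12 (cv2) and the standard library are available. Lean on these libraries where they do the work, as an engineer would, in place of code of your own. Each camera call takes 0.05 s, during which the arm holds its last target. There are 200 camera calls.

## Working session

There is one attempt and no reset: what is moved stays moved. The work goes in short steps, Python scripts to look and compute and a tool call to move; the robot and the scene stay as the last step left them, time stands still between calls to the robot, and variables do not carry over. Pictures are saved under pics/ and viewed, about 8 in all and at most 12, crops included, and the job is handed in when it is done.

Besides the shell and the picture viewer there is one more tool, called by a JSON object that holds its "name" and its "arguments", one argument or row to a line. apply_moves: Moves the arm, as the interface text tells. Its arguments: {"type":"object","properties":{"targets":{"type":"array"},"newtons":{"type":"number"}},"required":["targets"]}

```bash
mkdir -p pics; cat > h.py <<'E'
import numpy as np, cv2
from rig import r
from scipy.spatial.transform import Rotation as Ro
def grab(n):
    s=r.sense(); f=r.grab_frame(n)
    f['f']=240/np.tan(np.radians(f['fov_y'])/2)
    if n=='wrist':
        M=np.array(f['mount']); T=np.eye(4); T[:3,:3]=Ro.from_euler('xyz',s['tcp_rot']).as_matrix() if np.size(s['tcp_rot'])==3 else np.array(s['tcp_rot']).reshape(3,3); T[:3,3]=s['eef_pos']
        W=T@M; f['Rw']=W[:3,:3]; f['o']=W[:3,3]
    else:
        R=np.array(f['R']); f['Rw']=R.T; f['o']=-R.T@np.array(f['t'])
    return f
def ray(f,u,v,z):
    d=f['Rw']@np.array([(u-f['cx'])/f['f'],(v-f['cy'])/f['f'],1]); return f['o']+d*(z-f['o'][2])/d[2]
def proj(f,X):
    c=f['Rw'].T@(np.array(X)-f['o']); return c[:2]/c[2]*f['f']+[f['cx'],f['cy']]
def save(f,n): cv2.imwrite('pics/'+n,f['pixels'][:,:,::-1])
E
python3 - <<'E'
from h import *
print(r.sense())
for n in('scene','top'):
    f=grab(n); save(f,n+'0.png'); print(n,f['o'],f['Rw'],f['f'],f['cx'],f['cy'])
E
```

```text
{'clock': 0.0, 'qpos': array([-1.29741521e+00,  3.53654303e-01,  1.63414269e+00, -1.43239864e-05,
        1.15517242e+00, -2.40461578e-03]), 'qvel': array([-0.00028552,  0.00022145,  0.00124124, -0.00016823, -0.00107692,
       -0.00082389]), 'joint_efforts': array([ 3.64113279e-03, -6.05240679e+01, -3.42061400e+01,  2.20822194e-04,
        9.33312171e-03, -6.03003599e-06]), 'eef_pos': array([ 170.04083022, -600.88138894,  194.15419845]), 'tcp_rot': array([ 3.14158287e+00,  1.37678603e-03, -1.29500481e+00]), 'contact_force': array([-0.43806939, -1.01231258, -0.39060383]), 'wrist_torque': array([ 0.00482899, -0.01781538,  0.03472285]), 'opening': 1.0033292815108616}
scene [ 846.9977078  -371.18059015  603.90670892] [[ 0.79868267  0.4615422  -0.386115  ]
 [ 0.60170019 -0.60407877  0.52253777]
 [ 0.00792935 -0.64966733 -0.76017728]] 519.5326978454475 320.8418548602328 243.94522798491676
top [457.28257428   4.45384665 822.85857168] [[ 0.00981301 -0.98689163  0.16108576]
 [-0.99920278 -0.01591184 -0.0366145 ]
 [ 0.03869771 -0.16059804 -0.986261  ]] 478.41876603427534 326.147937286708 232.2835911114217
```

View pics/top0.png

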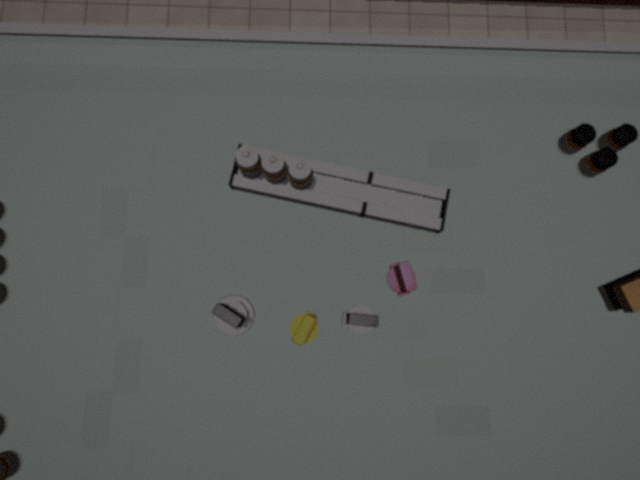

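View pics/scene0.png

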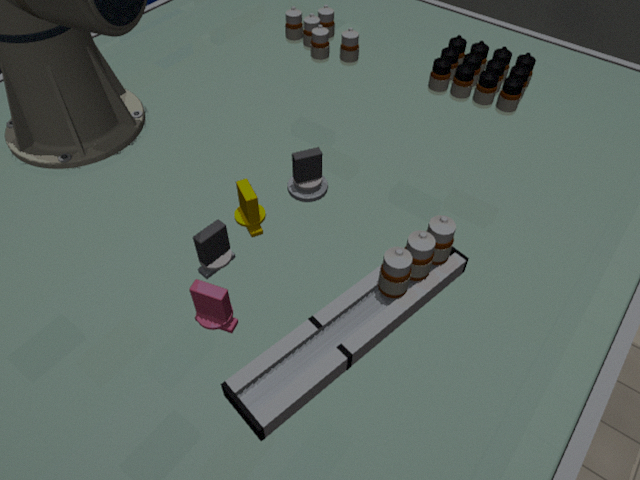

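Candidates for the twist-lock stop, in top-view pixels:
- Grey at (361,320), with a bar end showing in scene at (208,270): this is the likely one.
- Grey on a disc at (232,315): the bystander.
- Yellow at (305,328) and pink at (402,278): look-alikes.

The tape is at top (370,178)/(364,209).

```bash
python3 - <<'E'
from h import *
ft=grab('top'); fs=grab('scene')
t=ft['pixels']; s=fs['pixels']
a=cv2.resize(t[295:345,330:400],(560,400),interpolation=cv2.INTER_CUBIC)
b=cv2.resize(s[210:290,180:250],(350,400),interpolation=cv2.INTER_CUBIC)[:, :240]
im=np.hstack([a,b]); im=np.clip(im*1.6,0,255).astype(np.uint8)
cv2.imwrite('pics/crop1.png',im[:,:,::-1])
g=t.max(2).astype(int); hs=cv2.cvtColor(t,cv2.COLOR_RGB2HSV)
for name,(x0,y0,x1,y1) in dict(stop=(335,300,395,340),disc=(205,290,262,340)).items():
    print(name); sub=g[y0:y1,x0:x1]; 
    if name=='stop': print(sub[8:30:1,8:46:2])
print('tape'); print(g[165:220:2,354:380:2])
for u,v in((370,178),(364,209)): print(ray(ft,u,v,32))
# rail corners
for u,v in((240,146),(232,186),(449,189),(441,231)): print('corner',ray(ft,u,v,32))
E
```

```text
stop
[[ 99  99  97  97 106 108 105 107 106 105 108 108 105 101  98 100  99 103
   96]
 [103  98 101  98 109 109 109 102 107 109 105 110 107 106 101  98  97 102
   98]
 [ 98  99  93 104 108 106 107 108 104 103 111 107 107 109 102  97  99  98
   99]
 [ 95  94  88 101 104 104 103 107 106 110 110 107 107 104 102 105 102 100
  100]
 [ 89  89  79  87  86  91  93  96 101 106 105 108 106 109 106 105  98 103
   99]
 [ 90  91  55  58  67  73  73  78  88  91  96  96  93  99 104  99 100 100
  101]
 [ 89  94  33  46  68  74  65  72  71  73  72  72  79  85  92  88  85  93
  100]
 [ 88  88  34  54  72  76  76  72  70  72  67  68  67  72  72  69  72  79
   96]
 [ 91  88  35  48  83  79  72  79  75  72  73  74  73  70  65  66  65  73
   95]
 [ 93  88  33  56  74  83  78  78  77  77  71  75  74  73  72  69  66  70
   91]
 [ 93  86  34  57  73  79  75  75  77  73  77  75  75  70  71  69  70  66
   95]
 [ 95  84  42  58  80  77  80  75  79  78  79  75  76  73  72  72  65  65
   95]
 [ 98  83  33  58  82  76  77  77  78  74  77  70  72  76  77  69  65  67
   92]
 [100  84  31  62  80  76  76  80  75  78 
[... 1818 characters left out ...]
3  22  50 102 107 106 106 106 106]
 [108 106 105 103  59  21  70 107 107 108 108 108 103]
 [108 105 108  99  49  24  76 109 106 111 109 110 110]
 [ 80  95  98  88  41  35  89 110 110 108 109 107 107]
 [ 37  40  57  44  15  34  85 103 102 109 107 109 109]
 [ 71  64  43  10  10  21  44  52  62  82  88  96 104]
 [101  97  91  71  68  60  53  51  42  39  45  47  57]
 [103 100 105  99 102 102  98  90  87  76  64  51  45]]
[681.92480317 -99.1879748   32.        ]
[627.46683904 -88.70602845  32.        ]
corner [733.93007225 124.34566138  32.        ]
corner [663.11683883 135.05201233  32.        ]
corner [ 665.2290233  -235.45115548   32.        ]
corner [ 591.79131882 -219.4283988    32.        ]
```

View pics/crop1.png

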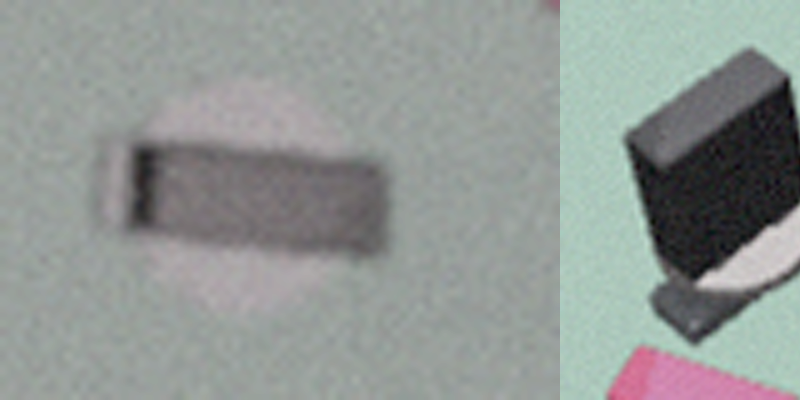

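The crop confirms it: a straight bar foot shows under the flange at grey (361,320). Next I measure it in both views.

```bash
python3 - <<'E'
from h import *
ft=grab('top'); fs=grab('scene')
def rect(f,P,n):
    W=np.array([ray(f,u,v,76)[:2] for u,v in P]); print(n,W.mean(0).round(1),'sides',[round(float(np.linalg.norm(W[i]-W[(i+1)%4])),1) for i in range(4)]); return W
A=rect(ft,[(349,313.2),(378.2,315),(378,326.8),(349,323.7)],'top')
d=A[1]+A[2]-A[0]-A[3]; print('long dir deg',np.degrees(np.arctan2(d[1],d[0])))
B=rect(fs,[(193.4,237.4),(218.4,219.6),(226,226),(201.4,243.6)],'scene')
d=B[1]+B[2]-B[0]-B[3]; print('long dir deg',np.degrees(np.arctan2(d[1],d[0])))
T=[ray(ft,*p,32)[:2] for p in((370.3,177.5),(364.3,206.5))]; print('mark top',np.mean(T,0),np.linalg.norm(T[0]-T[1]))
T=[ray(fs,*p,32)[:2] for p in((316,322),(346,352))]; print('mark scene',np.mean(T,0))
for n,p in dict(pink=(402,278),yellow=(305,328),disc=(230,315)).items(): print(n,ray(ft,*p,60)[:2])
g=fs['pixels'].max(2)
m=((g<40)*255).astype(np.uint8)[300:375,300:365]
n,l,st,c=cv2.connectedComponentsWithStats(m)
for i in range(1,n):
    if st[i,4]>15: print(st[i],c[i]+[300,300])
E
```

```text
top [443.7 -82.3] sides [45.3, 17.9, 45.0, 15.9]
long dir deg -94.19768750345526
scene [445.5 -82.2] sides [44.3, 16.9, 43.2, 16.5]
long dir deg 85.10730398676587
mark top [657.31413061 -94.46921539] 52.077970888609784
mark scene [658.58052741 -92.99052812]
pink [ 509.65108108 -146.17264785]
yellow [429.76730118   7.72231511]
disc [448.68541506 124.98497575]
[ 9 16 13 13 71] [315.12676056 322.15492958]
[ 37  44  16  26 132] [346.1969697  355.78030303]
```

{"name": "apply_moves", "arguments": {
  "targets": [
    [[0.2,-42.5,-40.5,0,0,0,-69.7],[0.2,-42.5,-40.5,0,0,0,-69.7],[0.2,-42.5,-40.5,0,0,0,-69.7],[0.2,-42.5,-40.5,0,0,0,-69.7],[0.2,-42.5,-40.5,0,0,0,-69.7],[0.2,-42.5,-40.5,0,0,0,-69.7],[0.2,-42.5,-40.5,0,0,0,-69.7],[0.2,-42.5,-40.5,0,0,0,-69.7]]
  ],
  "newtons": 40
}}

```text
clock: 1.1
eef_pos: [357.4, -245.8, 195.1]
tcp_rot: [-3.142, -0.001, -0.089]
contact_force: [1.2, -0.2, -0.8]
opening: 0.599
```

```bash
cat > go.py <<'E'
import sys
from h import *
# args: x y z yawdeg -> tool-frame shift cm and turn
x,y,z,yaw=map(float,sys.argv[1:5]); s=r.sense()
R=Ro.from_euler('xyz',s['tcp_rot']); G=Ro.from_euler('xyz',[np.pi,0,np.radians(yaw)])
print('clock',s['clock'],'pos',s['eef_pos'].round(1),'rpy',np.degrees(s['tcp_rot']).round(2),'F',s['contact_force'].round(1),'M',s['wrist_torque'].round(2),'open',round(float(s['opening']),3),'q6',s['qpos'][5].round(2))
print('shift cm',(R.inv().apply(np.array([x,y,z])-s['eef_pos'])/10).round(2),'turn',np.degrees((R.inv()*G).as_rotvec()).round(2))
E
python3 go.py 444.5 -82 190 -4.5
```

```text
clock 1.1 pos [ 357.4 -245.8  195.1] rpy [-1.80e+02 -3.00e-02 -5.11e+00] F [ 1.2 -0.2 -0.8] M [ 0.04 -0.05  0.03] open 0.599 q6 -0.52
shift cm [  7.22 -17.09   0.52] turn [-0.   -0.03 -0.61]
```

{"name": "apply_moves", "arguments": {
  "targets": [
    [[0.2,7.2,-17.1,2,0,0,-0.6],[0.2,7.2,-17.1,2,0,0,-0.6],[0.2,7.2,-17.1,2,0,0,-0.6],[0.2,7.2,-17.1,2,0,0,-0.6],[0.2,7.2,-17.1,2,0,0,-0.6],[0.2,7.2,-17.1,2,0,0,-0.6]]
  ]
}}

```text
clock: 1.7
eef_pos: [444.3, -81.3, 175.1]
tcp_rot: [3.141, -0.0, -0.076]
contact_force: [-0.0, 0.7, -0.6]
opening: 0.597
```

```bash
python3 go.py 444.5 -82 35 -4.5; python3 - <<'E'
from h import *
f=grab('wrist'); save(f,'wrist1.png'); print(f['o'],f['f'],proj(f,[444.5,-82,76]))
E
```

```text
clock 1.7 pos [444.3 -81.3 175.1] rpy [ 1.7999e+02 -1.0000e-02 -4.3700e+00] F [-0.   0.7 -0.6] M [-0.04  0.03 -0.02] open 0.597 q6 -0.11
shift cm [ 0.02  0.07 14.01] turn [ 0.01 -0.01  0.13]
[449.4469212   -1.11742675 353.63976101] 344.2906793110777 [323.43749485 223.47731657]
```

View pics/wrist1.png

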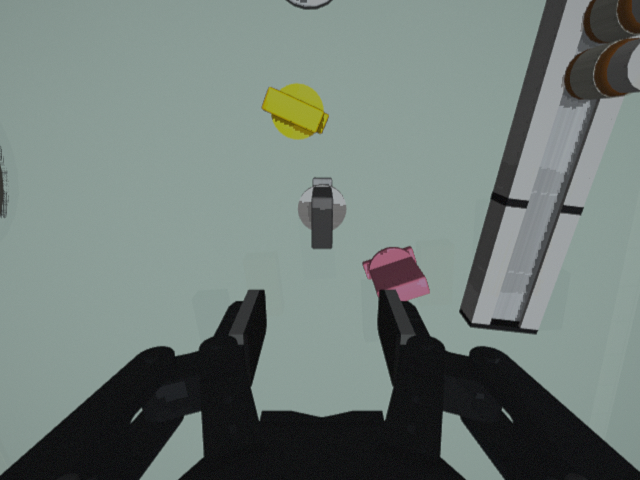

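```bash
python3 - <<'E'
from h import *
f=grab('wrist')
for p in [(444.5,-59,76),(444.5,-105,76),(444.5,-59,24),(435.5,-82,76),(453.5,-82,76)]: print(p,proj(f,p).round(1))
for p in((490,198),(527,203),(561,208),(583,212)): print(ray(f,*p,32).round(1))
cv2.imwrite('pics/wcrop.png',np.hstack([cv2.resize(f['pixels'][170:260,290:356],None,fx=5,fy=5,interpolation=2),cv2.resize(f['pixels'][175:235,480:590],None,fx=4,fy=7.5,interpolation=2)])[:,:,::-1])
E
```

```text
(444.5, -59, 76) [321.6 195.6]
(444.5, -105, 76) [325.7 248.2]
(444.5, -59, 24) [321.6 184.6]
(435.5, -82, 76) [313.  223.3]
(453.5, -82, 76) [334.4 221.7]
[603.  -82.7  32. ]
[638.5 -90.3  32. ]
[671.5 -97.8  32. ]
[ 693.1 -103.4   32. ]
```

View pics/wcrop.png

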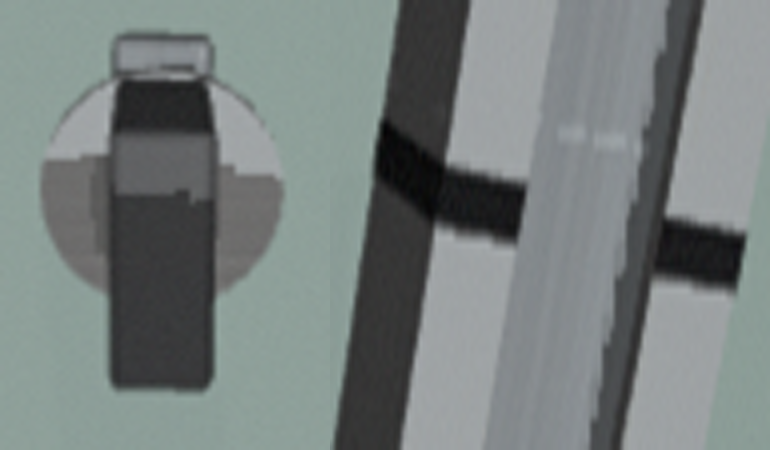

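```bash
python3 - <<'E'
from h import *
f=grab('wrist')
P=[ray(f,*p,32)[:2] for p in((507,200.7),(528.3,203.3),(562.5,207.7),(583,209.7))]
print(np.round(P,1)); print(np.mean(P,0),np.mean(P[1:3],0),[np.linalg.norm(P[i+1]-P[i]) for i in range(3)])
print(ray(f,322.4,221.8,76))
for a,b in [((558,175),(514,300))]:
    A=ray(f,*a,32);B=ray(f,*b,32);d=A-B;print('rail yaw from rough edge',np.degrees(np.arctan2(d[1],d[0])))
E
```

```text
[[ 619.3  -87.4]
 [ 639.8  -91.5]
 [ 672.9  -98.5]
 [ 692.8 -102. ]]
[656.16904128 -94.83532091] [656.31944154 -94.98758145] [np.float64(20.8943606273644), np.float64(33.830426362520996), np.float64(20.189420479699375)]
[443.37483812 -81.81670425  76.        ]
rail yaw from rough edge 77.58949859771246
```

{"name": "apply_moves", "arguments": {
  "targets": [
    [[0.2,-0.05,0.07,5,0,0,0],[0.2,-0.05,0.07,10,0,0,0],[0.2,-0.05,0.07,13,0,0,0],[0.2,-0.05,0.07,14,0,0,0],[0.2,-0.05,0.07,14,0,0,0]]
  ]
}}

```text
clock: 2.35
eef_pos: [442.5, -84.2, 34.6]
tcp_rot: [-3.142, 0.002, -0.081]
contact_force: [-0.3, 0.0, 0.7]
opening: 0.599
```

{"name": "apply_moves", "arguments": {
  "targets": [
    [[-1,0,0,0,0,0,0],[-1,0,0,0,0,0,0],[-1,0,0,0,0,0,0],[-1,0,0,0,0,0,0],[-1,0,0,0,0,0,0],[-1,0,0,0,0,0,0]]
  ],
  "newtons": 40
}}

```text
clock: 2.95
eef_pos: [444.1, -84.7, 36.3]
tcp_rot: [3.141, -0.002, -0.081]
contact_force: [-0.9, -1.5, 7.4]
opening: 0.188
```

```bash
python3 go.py 657 -94 120 -11
```

```text
clock 2.95 pos [444.1 -84.7  36.3] rpy [ 1.7996e+02 -1.0000e-01 -4.6500e+00] F [-0.9 -1.5  7.4] M [-0.33  0.11 -0.  ] open 0.188 q6 -0.11
shift cm [21.31 -0.79 -8.34] turn [ 0.03 -0.1   6.35]
```

{"name": "apply_moves", "arguments": {
  "targets": [
    [[-1,0,0,-4,0,0,0],[-1,0,0,-8,0,0,0],[-1,0,0,-8.4,0,0,3],[-1,5,-0.2,-8.4,0,0,6.4],[-1,10,-0.4,-8.4,0,0,6.4],[-1,15,-0.5,-8.4,0,0,6.4],[-1,20,-0.6,-8.4,0,0,6.4],[-1,21.3,-0.6,-8.4,0,0,6.4]]
  ],
  "newtons": 60
}}

```text
clock: 3.75
eef_pos: [662.0, -96.1, 121.8]
tcp_rot: [3.141, -0.007, -0.192]
contact_force: [0.9, 0.0, -0.9]
opening: 0.172
```

{"name": "apply_moves", "arguments": {
  "targets": [
    [[-1,0,0,0,0,0,0],[-1,0,0,0,0,0,0]]
  ]
}}

```text
clock: 3.95
eef_pos: [661.8, -95.9, 122.1]
tcp_rot: [3.141, -0.007, -0.192]
contact_force: [-0.7, -0.0, -1.6]
opening: 0.178
```

```bash
python3 go.py 656.5 -97 80 -11; python3 - <<'E'
from h import *
f=grab('wrist'); save(f,'w2.png'); s=r.sense()
p=s['eef_pos']; print('blade top proj if dy=2.7',proj(f,p+[0,2.7,42]),'mark proj',proj(f,[656.3,-94.8,32]))
fs=grab('scene')['pixels'][180:420,180:480]; cv2.imwrite('pics/two.png',np.hstack([cv2.resize(f['pixels'],(400,300)),cv2.resize(fs,(375,300),interpolation=2)])[:,:,::-1])
E
```

```text
clock 3.95 pos [661.8 -95.9 122.1] rpy [179.99  -0.39 -11.  ] F [-0.7 -0.  -1.6] M [-0.01 -0.    0.01] open 0.178 q6 0.05
shift cm [-0.52  0.21  4.21] turn [ 0.01 -0.39 -0.  ]
blade top proj if dy=2.7 [322.03181639 304.5228347 ] mark proj [315.63350407 225.47124378]
```

View pics/two.png

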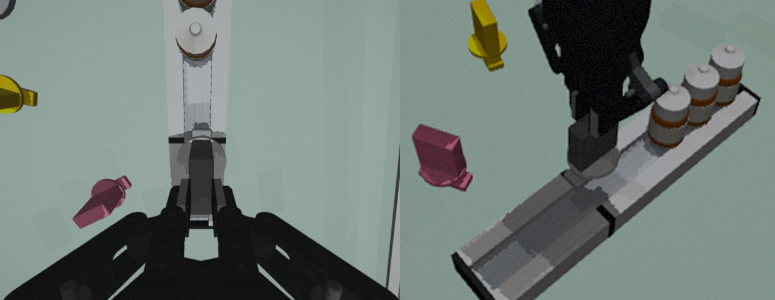

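```bash
python3 - <<'E'
import cv2
i=cv2.imread('pics/w2.png'); cv2.imwrite('pics/w2c.png',cv2.resize(i[190:340,255:385],None,fx=4,fy=4,interpolation=2))
E
```

```text
(no output)
```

View pics/w2c.png

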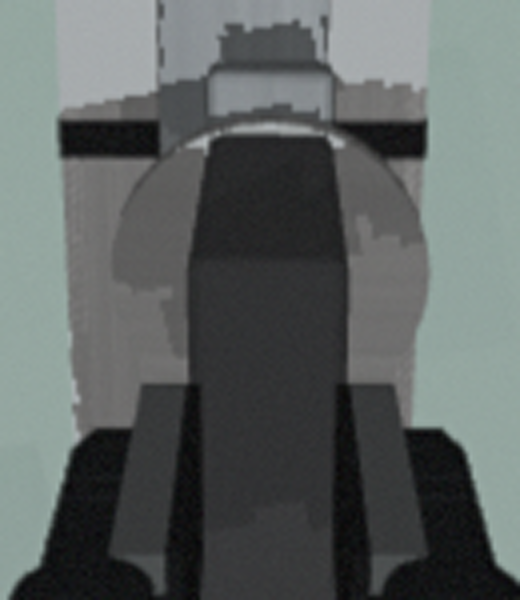

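```bash
python3 - <<'E'
from h import *
s=r.sense(); f=grab('wrist')
A=ray(f,270,224.75,32);B=ray(f,361.75,224.75,32); print(A,B,np.linalg.norm(A-B),(A+B)/2,np.degrees(np.arctan2(*(B-A)[1::-1])))
for zz in(157,160,163,166):
  C=ray(f,302.5,255,zz);D=ray(f,341.75,255,zz); m=(C+D)/2
  y=np.array([np.sin(np.radians(11)),np.cos(np.radians(11)),0]); c=m-23*y
  print(zz,np.linalg.norm(C-D),'blade ctr',c.round(1),'rel tcp',(c-s['eef_pos']).round(1))
# foot front edge bottom of bar top (z~ -? ) 
E
```

```text
[618.9053558 -87.0345157  32.       ] [ 692.12160007 -101.38204206   32.        ] 74.60877923185862 [655.51347793 -94.20827888  32.        ] -11.08724207636131
157 17.57084195135964 blade ctr [659.7 -95.1 157. ] rel tcp [-1.   0.8 35. ]
160 17.203788770993558 blade ctr [659.9 -94.  160. ] rel tcp [-0.8  1.9 38. ]
163 16.83673559062759 blade ctr [660.1 -92.8 163. ] rel tcp [-0.6  3.1 41. ]
166 16.469682410261402 blade ctr [660.3 -91.6 166. ] rel tcp [-0.4  4.3 44. ]
```

{"name": "apply_moves", "arguments": {
  "targets": [
    [[-1,-0.48,0.2,0.5,0,-0.4,0],[-1,-0.48,0.2,2,0,-0.4,0],[-1,-0.48,0.2,4,0,-0.4,0],[-1,-0.48,0.2,4.7,0,-0.4,0],[-1,-0.48,0.2,4.7,0,-0.4,0]]
  ]
}}

```text
clock: 4.6
eef_pos: [654.3, -96.9, 73.1]
tcp_rot: [3.141, 0.004, -0.192]
contact_force: [-0.6, 0.2, 0.2]
opening: 0.177
```

```bash
python3 go.py 656.5 -97 49 -11
```

```text
clock 4.6 pos [654.3 -96.9  73.1] rpy [179.98   0.24 -11.03] F [-0.6  0.2  0.2] M [-0.02 -0.   -0.02] open 0.177 q6 0.04
shift cm [ 0.23 -0.03  2.41] turn [ 0.02  0.24 -0.03]
```

{"name": "apply_moves", "arguments": {
  "targets": [
    [[-1,0.2,0,0.1,0,0.2,0],[-1,0.2,0,0.5,0,0.2,0],[-1,0.2,0,0.9,0,0.2,0],[-1,0.2,0,1.3,0,0.2,0],[-1,0.2,0,1.6,0,0.2,0],[-1,0.2,0,1.6,0,0.2,0]]
  ]
}}

```text
clock: 5.2
eef_pos: [656.1, -97.3, 56.8]
tcp_rot: [3.141, 0.001, -0.192]
contact_force: [-0.3, -1.1, 0.9]
opening: 0.175
```

```bash
python3 go.py 656.5 -97 49 -11
```

```text
clock 5.2 pos [656.1 -97.3  56.8] rpy [ 1.7998e+02  5.0000e-02 -1.1020e+01] F [-0.3 -1.1  0.9] M [-0.06  0.1   0.01] open 0.175 q6 0.04
shift cm [ 0.03 -0.04  0.78] turn [ 0.02  0.05 -0.02]
```

{"name": "apply_moves", "arguments": {
  "targets": [
    [[-1,0,0,0.2,0,0,0],[-1,0,0,0.4,0,0,0],[-1,0,0,0.6,0,0,0],[-1,0,0,0.7,0,0,0],[-1,0,0,0.7,0,0,0]]
  ]
}}

```text
clock: 5.7
eef_pos: [656.4, -97.4, 49.9]
tcp_rot: [3.141, 0.001, -0.192]
contact_force: [-1.6, -0.7, 3.3]
opening: 0.175
```

```bash
python3 go.py 656.1 -97.3 49 -11
```

```text
clock 5.7 pos [656.4 -97.4  49.9] rpy [ 1.7998e+02  3.0000e-02 -1.1030e+01] F [-1.6 -0.7  3.3] M [-0.03 -0.01  0.02] open 0.175 q6 0.04
shift cm [-0.03 -0.    0.09] turn [ 0.02  0.03 -0.03]
```

{"name": "apply_moves", "arguments": {
  "targets": [
    [[-1,-0.03,0.01,0.03,0,0,7.5],[-1,-0.06,0.02,0.03,0,0,15],[-1,-0.1,0.03,0.03,0,0,22.5],[-1,-0.13,0.03,0.03,0,0,30],[-1,-0.17,0.02,0.03,0,0,37.5],[-1,-0.2,0.02,0.03,0,0,45],[-1,-0.2,0.02,0.03,0,0,45]]
  ]
}}

```text
clock: 6.4
eef_pos: [654.6, -97.2, 49.9]
tcp_rot: [3.141, -0.0, -0.98]
contact_force: [0.1, 0.1, 3.2]
opening: 0.182
```

```bash
python3 go.py 653 -97 49.5 -101
```

```text
clock 6.4 pos [654.6 -97.2  49.9] rpy [ 1.7999e+02 -1.0000e-02 -5.6140e+01] F [0.1 0.1 3.2] M [ 0.05  0.03 -0.07] open 0.182 q6 0.83
shift cm [-0.1   0.12  0.04] turn [ 1.000e-02 -1.000e-02  4.486e+01]
```

{"name": "apply_moves", "arguments": {
  "targets": [
    [[-1,-0.03,0.01,0.03,0,0,7.5],[-1,-0.06,0.02,0.03,0,0,15],[-1,-0.1,0.03,0.03,0,0,22.5],[-1,-0.13,0.03,0.03,0,0,30],[-1,-0.17,0.02,0.03,0,0,37.5],[-1,-0.2,0.02,0.03,0,0,45],[-1,-0.2,0.02,0.03,0,0,45]]
  ]
}}

```text
clock: 7.1
eef_pos: [653.5, -95.5, 49.8]
tcp_rot: [-3.141, -0.0, -1.764]
contact_force: [1.4, 0.5, 3.4]
opening: 0.178
```

```bash
python3 go.py 653 -95 49.5 -101; python3 - <<'E'
from h import *
f=grab('wrist'); fs=grab('scene')['pixels'][180:420,180:480]; cv2.imwrite('pics/two2.png',np.hstack([cv2.resize(f['pixels'],(400,300)),cv2.resize(fs,(375,300),interpolation=2)])[:,:,::-1])
E
```

```text
clock 7.1 pos [653.5 -95.5  49.8] rpy [-1.7998e+02 -1.0000e-02 -1.0105e+02] F [1.4 0.5 3.4] M [ 0.06 -0.03 -0.02] open 0.178 q6 1.62
shift cm [-0.04  0.06  0.03] turn [-0.02 -0.01 -0.05]
```

View pics/two2.png

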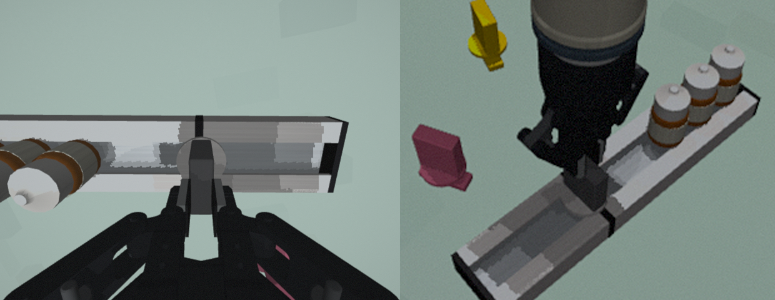

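Blade sits square across the rail at the tape, with the flange on the lips. Now I ease the stop up against the lips and release it.

{"name": "apply_moves", "arguments": {
  "targets": [
    [[-1,0,0,-0.2,0,0,0],[-1,0,0,-0.4,0,0,0],[-1,0,0,-0.4,0,0,0]]
  ],
  "newtons": 30
}}

```text
clock: 7.5
eef_pos: [653.5, -95.5, 54.0]
tcp_rot: [-3.141, -0.0, -1.758]
contact_force: [0.6, 0.4, 1.3]
opening: 0.175
```

{"name": "apply_moves", "arguments": {
  "targets": [
    [[-0.2,0,0,0,0,0,0],[-0.2,0,0,0,0,0,0],[-0.2,0,0,0,0,0,0],[-0.2,0,0,0,0,0,0],[-0.2,0,0,0,0,0,0]]
  ]
}}

```text
clock: 8.0
eef_pos: [653.4, -95.5, 53.8]
tcp_rot: [-3.142, -0.0, -1.758]
contact_force: [-0.7, -0.7, -0.3]
opening: 0.398
```

{"name": "apply_moves", "arguments": {
  "targets": [
    [[-0.2,0,0,-1,0,0,0],[-0.2,0,0,-4,0,0,0],[-0.2,0,0,-8,0,0,0],[-0.2,0,0,-12,0,0,0],[-0.2,0,0,-12,0,0,0],[-0.2,0,0,-12,0,0,0]]
  ]
}}

```text
clock: 8.6
eef_pos: [654.1, -95.6, 175.6]
tcp_rot: [-3.139, -0.0, -1.758]
contact_force: [-0.0, 0.4, -0.9]
opening: 0.403
```

```bash
python3 go.py 653 -95 170 -101; python3 - <<'E'
from h import *
f=grab('wrist'); save(f,'w3.png'); print(proj(f,[655.5,-94.5,94]),proj(f,[655.5,-94.5,32]))
fs=grab('scene')['pixels'][180:420,180:480]; u,v=proj(f,[655.5,-94.5,70]).astype(int)
c=f['pixels'][v-75:v+75,u-100:u+100]; print(u-100,v-75)
cv2.imwrite('pics/end.png',np.hstack([cv2.resize(c,(400,300),interpolation=2),cv2.resize(fs,(375,300),interpolation=2)])[:,:,::-1])
E
```

```text
clock 8.6 pos [654.1 -95.6 175.6] rpy [-179.83   -0.   -100.71] F [-0.   0.4 -0.9] M [ 0.02 -0.01 -0.03] open 0.403 q6 1.61
shift cm [-0.04  0.12  0.56] turn [-0.17 -0.    0.29]
[319.65609955 225.97398152] [320.00518408 207.51529818]
219 142
```

View pics/end.png

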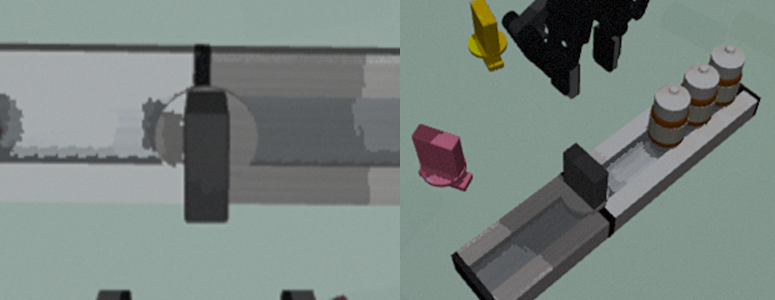

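```bash
python3 - <<'E'
from h import *
fs=grab('scene'); w=grab('wrist')
c=ray(w,322.5,225.5,94); print('ctr',c.round(1))
a=np.radians(-11); X=np.array([np.cos(a),np.sin(a),0]);Y=np.array([-np.sin(a),np.cos(a),0])
for z in(84,89,94):
    print(z,[proj(fs,[*(c+sx*23*X+sy*9*Y)[:2],z]).round(0).tolist() for sx,sy in((-1,-1),(-1,1),(1,1),(1,-1))])
p=fs['pixels'][280:350,295:385]
cv2.imwrite('pics/fin.png',cv2.resize(np.clip(p*1.8,0,255).astype(np.uint8),None,fx=6,fy=6,interpolation=2)[:,:,::-1])
E
```

```text
ctr [654.3 -96.7  94. ]
84 [[308.0, 306.0], [320.0, 298.0], [346.0, 322.0], [335.0, 331.0]]
89 [[308.0, 304.0], [320.0, 296.0], [346.0, 320.0], [335.0, 329.0]]
94 [[308.0, 302.0], [320.0, 293.0], [346.0, 318.0], [335.0, 327.0]]
```

View pics/fin.png

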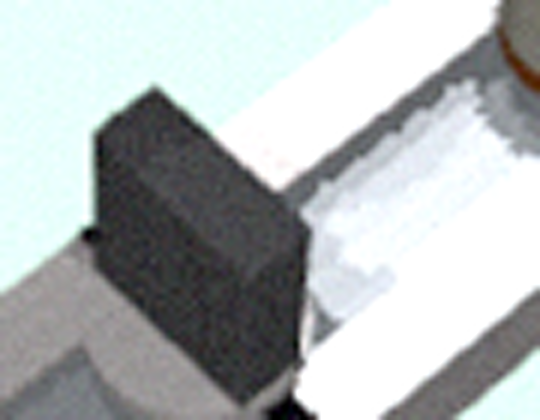

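The scene picture puts the blade's top corners at (311,302), (321,295), (346,317) and (336,326). These match the prediction for z = 94, which is the locked height.

```bash
python3 -c "
from h import *
print(r.sign_off())"
```

```text
the job is handed in; nothing more can be done
None
```

The cross-bar stop is locked in the rail at the tape mark, and I handed the job in at about 9 s of the 45 s allowed; sign-off reports no verdict.

**What I did:** I gripped the stop by its blade and lowered its foot through the slot. I then pressed it about 7 mm down on the spring strip (about 3.3 N), twisted it 90° about its own axis, let it rise against the lips, released it and moved the gripper clear.

**Last checks:**
- **Position:** the blade centre measured about (654.3, -96.7) mm against the mark at about (655.5, -94.5) mm, so roughly 2 mm off.
- **Attitude:** the blade looks upright, and its corners match a blade square across the rail.
- **Height:** in the scene view the blade's top fits 94 mm (1–3 pixels off), which is the locked height of 36 mm above the lips. A rougher estimate from the blade's apparent size in the wrist picture came out lower, about 80–90 mm; I trusted the scene view over it.
- **Bystanders:** the bottle row looks unmoved in the last pictures. I never moved near the round-footed stop and did not measure it again.

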